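# Put the breakfast things back behind the shelf rail

## Task

Put the pepper grinder, the jam jar and the egg cup away on the little condiment shelf: one after another, tallest first, lift each over the front rail and set it down gently and upright, the grinder next to the fixed end wall, then the jar, then the egg cup. Then slide the bookend along the shelf towards the end wall until the three stand snugly together with no room to wander. Knock nothing over and leave the mug where it is.

Things in the scene. Friction and masses are not known exactly. Their poses are not given: they have to be found in the camera images.
- shelf_floor (a point): Centre of the fixed wooden shelf's floor surface, 30 mm above the bar; y runs along the shelf to the end wall, x away from the robot. Inside: 90 mm deep (x -45 to 45), end wall face at y = +185 mm, bookend at the -y end. Steel front rail (a solid lip) 6 mm thick, 30 mm above the floor; back 6 mm thick and end wall 10 mm thick, 60 mm above it. Floor spans y -205 to 195.
- bookend (a joint): How far the bookend has slid towards the end wall, in m (0 to 0.30; starts at 0 to 0.025). Its inner face is at shelf y = -185 mm + this value, so the space between bookend and end wall is 370 mm minus this value. It slides freely along the shelf with about 1.5 N of friction and stays where it is left.
- bookend_top (a point): Middle of the top edge of the bookend: an upright steel plate across the shelf, 10 mm thick along the shelf (y), 78 mm wide (x), top 124 mm above the shelf floor (154 mm above the bar). It can be pinched by its top edge from above or pushed on its outer face; it slides only along the shelf's y.
- grinder_mid (a point): Centre, half-way up, of the clear glass pepper grinder (dark contents), upright, the tallest: 170 mm high, centre 85 mm above its underside. Steel foot 56 mm across, 16 mm high; glass body 48 mm across from 20 to 110 mm; steel twist top 50 mm across from 110 to 146 mm, small ball above. Grip it by the twist top. About 0.32 kg, loose.
- jar_mid (a point): Centre, half-way up, of the upright jam jar: amber glass cylinder 56 mm diameter up to 68 mm, steel lid 54 mm diameter from 74 to 92 mm; 92 mm high (centre 46 mm above its underside). Grip it in its upper half. About 0.30 kg, loose.
- eggcup_mid (a point): Centre, half-way up, of the black plastic egg cup, upright, the shortest: 72 mm high, centre 36 mm above its underside. Foot 58 mm across, 7 mm thick; waist 36 mm across up to 22 mm; open bowl with straight sides 52 mm across from 32 to 72 mm (grip it there). About 0.09 kg, loose.
- mug_mid (a point): Centre, half-way up, of the red mug, 80 mm diameter, 90 mm high, with its handle roughly towards the robot; a bystander, loose, standing on a round bamboo coaster (100 mm diameter, 8 mm thick). Leave it.
Not all that is in view belongs to the job. Leave any orange or yellow look-alike of the part that bears grinder_mid alone.

How it is judged:
By the outcome, as a careful person would: the job done as asked, in the order asked, and still so for the second after the job is handed in, with the robot touching nothing.
It also fails if it takes over 72 s, if anything falls off the work surface, if the arm or the gripper's body presses on something with over 40 N, if the wrist force passes 120 N, or if a joint passes its speed limit or range.

## Robot

A 6-joint arm with a two-finger parallel gripper is mounted at the origin on the work surface. World frame = base frame: x ahead of the robot, y to its left, z up, the work surface at z = 0. Lengths are in mm, angles in rad, forces in N, time in s.
With the tool pointing down it reaches from about 400 to 825 mm from the base axis. Payload 7 kg.
Tool frame: the origin (TCP) lies between the finger pads; the fingertips stand env.tips_ahead ahead of it and the grasp point (between the pads) lies 2 mm behind it (env.tips_ahead is the distance from the TCP to the fingertips, in mm); z points along the fingers, y is the line along which they close (so a half turn about z gives the same grasp; the last joint's range is limited). The gripper opens to 85 mm and grips with 20 to 120 N. Pads are 22 mm wide; open, the fingers measure 114 mm over their backs; the gripper's body (76 mm by 85 mm) begins 54 mm behind the grasp point. The pads swing forward as they close: fully open they stand 13 mm farther back than shut.
Start: joints at [1.405, 0.359, 0.012, 0, -1.224, -0.288], TCP at [295.914, 606.655, 248.302] pointing down, gripper open.
Joint ranges: [-3.07, 3.07], [-1.43, 2.12], [-1.02, 1.25], [-3.03, 1.67], [-3.05, -0], [-3.03, 3.03]. Speed limits (rad/s): [2.39, 2.39, 3.01, 3.14, 3.14, 3.14].

## Interface

Orientations are given as a unit quaternion [x, y, z, w].
In Python, from plant import env gives the robot as it stands. The module is installed in compiled form; this text tells all that it offers.
- The arm moves only by the tool move_arm, never from a script. Its argument "targets" is a list that holds one entry, the list of rows, each a list of 4 numbers: the shift along the world's x, y, z in cm, then the turn about the world's z in degrees. In form: [[[tx, ty, tz, roll], ...]]. A call has 1 to 10 rows; each row shifts and turns the commanded pose from where the row before left it; what a row does not reach is not made up. A row lasts 1/10 s, in which the tool goes at most 50 mm and 8.59 degrees, less where a joint would pass 70% of its speed; a pose out of reach is approached as far as the arm can. A call with a gripper value outside its range is refused whole. "fingers" is the finger opening in cm, from 0 to 8.54, set as the call begins (left out, the last holds). The fingers move at their own pace and stop on an object; the grip force is fixed at half the most. Time passes only in rows, so rows that do not move let the fingers close. It gives the time, the measured TCP pose, the force, the opening and the grip force at its end, in the units of the state.
- env.state(): the state, without advancing time (a new reading comes with each control period).
- env.grab_frame(name): name is "scene" or "top"; returns a dict with "frame" (420x560x3 uint8, blue, green, red), "z_map" (420x560 float32, mm along the optical axis (not along the pixel's ray), 0 where there is no reading), "fx", "fy", "cx", "cy" (pixels), "dist" ([k1, k2, p1, p2, k3] as OpenCV has them; the pictures are not rectified), "R" (3x3) and "t" (3): a world point X has camera coordinates R X + t. Camera axes: x right, y down, z forward; pixel columns grow to the right and rows downward; lengths in mm; the calibration is good to about 2 mm. A picture is of the moment at which its call begins.
- env.close_job(): hands the job in; it is judged then, once.
The state is a dict: "time": time; "joint_pos": joint angles; "joint_velocities": joint speeds; "effort": joint torques, N m; "tool_pos": TCP position; "ee_rot": TCP orientation; "contact_force": force on the tool from outside, world axes, zero at the start; "moment": the same for the moment, N m; "width": opening from 0.0 (shut) to 1.0 (fully open); "finger_force": force on a finger pad.
Only numpy, scipy, OpenCV 4.12 (cv2) and the standard library are available. Lean on these libraries where they do the work, as an engineer would, in place of code of your own. Each camera call takes 0.05 s, during which the arm holds its last target. There are 200 camera calls.

## Working session

There is one attempt and no reset: what is moved stays moved. The work goes in short steps, Python scripts to look and compute and a tool call to move; the robot and the scene stay as the last step left them, time stands still between calls to the robot, and variables do not carry over. Pictures are saved under pics/ and viewed, at most 10 in all, crops included, and the job is handed in when it is done.

Besides the shell and the picture viewer there is one more tool, called after "Request:" as name([rows], argument=value, ...), one row to a line, values as JSON. move_arm: Moves the arm, as the interface text tells. Its arguments: {"type":"object","properties":{"targets":{"type":"array","items":{"type":"array","items":{"type":"array","items":{"type":"number"}}}},"fingers":{"type":"number"}},"required":["targets"]}

```bash
mkdir -p pics; cat > h.py <<'E'
import numpy as np, cv2
from plant import env
def grab(n):
    f=env.grab_frame(n); f['K']=np.array([[f['fx'],0,f['cx']],[0,f['fy'],f['cy']],[0,0,1]],float)
    f['R']=np.array(f['R']);f['t']=np.array(f['t']);f['dist']=np.array(f['dist'],float);return f
def cloud(f):
    h,w=f['z_map'].shape; v,u=np.mgrid[:h,:w]
    p=cv2.undistortPoints(np.stack([u,v],-1).reshape(-1,1,2).astype(float),f['K'],f['dist']).reshape(h,w,2)
    z=f['z_map'][...,None].astype(float); c=np.concatenate([p*z,z],-1)
    X=(c-f['t'])@f['R']; X[f['z_map']==0]=np.nan; return X
E
python3 - <<'E'
from h import *
for n in('scene','top'):
    f=grab(n); cv2.imwrite(f'pics/{n}0.png',f['frame']); np.savez(f'{n}0.npz',**f)
    print(n,-f['R'].T@f['t'],f['R'][2])
s=env.state();print(s,env.tips_ahead)
E
```

```text
scene [ 833.17545244  655.73414954 1016.94829653] [-0.29415582 -0.56603027 -0.77011823]
top [397.46884183  -7.16100351 961.24544312] [ 0.10888635  0.02675818 -0.993694  ]
{'time': 0.1, 'joint_pos': array([ 1.40512755e+00,  3.59311121e-01,  1.11341014e-02, -2.91825292e-04,
       -1.22407901e+00, -2.88073341e-01]), 'joint_velocities': array([ 1.04727445e-03, -1.45076174e-03,  1.85281421e-03,  1.12082722e-03,
       -1.27416229e-04, -2.90501355e-06]), 'effort': array([-2.20106223e-03, -5.84763443e+01,  2.94113803e+01,  6.95471942e+00,
       -3.12556651e-03,  1.91013221e-06]), 'tool_pos': array([295.73979631, 606.31377806, 247.45590345]), 'ee_rot': array([ 9.74363511e-01, -2.24978215e-01, -9.22960416e-05,  7.36876902e-04]), 'contact_force': array([0.81471022, 0.1049191 , 0.62167521]), 'moment': array([8.87906326e-02, 3.41252258e-04, 8.67102451e-05]), 'finger_force': 0.0, 'width': 0.9998849645698191} 17.0
```

View pics/scene0.png

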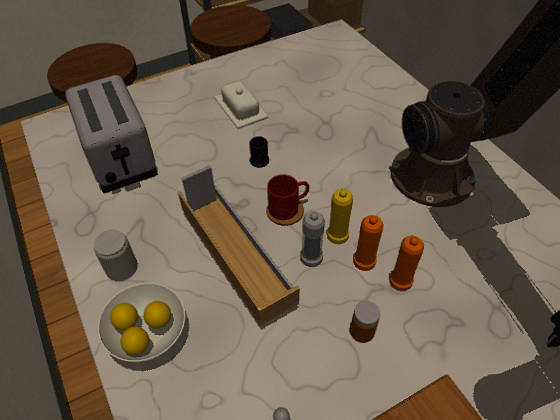

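View pics/top0.png

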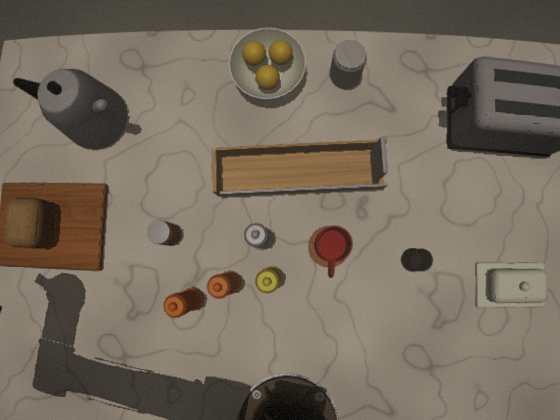

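Scene view: the clear grinder with the steel top is at (312,238). The yellow grinder (341,215) and the orange ones (369,243) and (405,262) are look-alikes. The jar is at (364,322), with a grey canister at (115,255) as its possible confusion. The egg cup is at (259,152), the mug at (285,200), and the bookend at (200,187).
Top view: grinder (257,236), jar (160,232), egg cup (416,260), mug (332,245), shelf columns 213–385, end wall on the left.

```bash
cat > m.py <<'E'
from h import *
seeds={'grinder':(257,236),'yellow':(268,281),'jar':(160,232),'egg':(416,260),'mug':(332,245)}
C={}
for n in('top','scene'):
    f=dict(np.load(n+'0.npz')); C[n]=cloud(f)
Xt=C['top']
print('table z',np.nanmedian(Xt[320:380,400:500,2]),np.nanmedian(Xt[200:230,170:200,2]))
for k,(u,v) in seeds.items():
    c=Xt[v-4:v+5,u-4:u+5].reshape(-1,3); c0=np.nanmedian(c,0)
    for n in C:
        P=C[n].reshape(-1,3); P=P[np.isfinite(P[:,0])]
        m=(np.hypot(*(P[:,:2]-c0[:2]).T)<45)&(P[:,2]>12); Q=P[m]
        zt=np.percentile(Q[:,2],98); T=Q[Q[:,2]>zt-(40 if k in('grinder','yellow') else 12)]
        print(k,n,'ztop %.0f'%zt,'top mid',np.round((T.min(0)+T.max(0))/2)[:2],'ext',np.round(np.ptp(T,0)),'circ',np.round(cv2.minEnclosingCircle(T[:,:2].astype(np.float32))[0],0),len(T))
for n in C:
    P=C[n].reshape(-1,3);P=P[np.isfinite(P[:,0])]
    S=P[(abs(P[:,0]-640)<130)&(P[:,1]>-260)&(P[:,1]<220)]
    for a,b in((22,38),(52,66),(82,100),(135,170)):
        Q=S[(S[:,2]>a)&(S[:,2]<b)]
        if len(Q)>9: print(n,a,b,len(Q),np.round(np.median(Q,0)),'rect',[np.round(x,2) for x in cv2.minAreaRect(Q[:,:2].astype(np.float32))])
f=dict(np.load('top0.npz'));g=dict(np.load('scene0.npz'))
a=cv2.resize(f['frame'][190:310,140:300],None,fx=2.5,fy=2.5,interpolation=2)
b=cv2.resize(g['frame'][170:290,270:430],None,fx=2.5,fy=2.5,interpolation=2)
cv2.imwrite('pics/crop.png',np.hstack([a,b]))
E
python3 m.py
```

```text
table z 0.7324279929418418 1.0426664049599301
grinder top ztop 170 top mid [443.  73.] ext [48. 49. 42.] circ [444.  73.] 462
grinder scene ztop 167 top mid [444.  78.] ext [49. 47. 45.] circ [444.  77.] 429
yellow top ztop 170 top mid [350.  47.] ext [48. 49. 40.] circ [350.  47.] 480
yellow scene ztop 167 top mid [350.  52.] ext [49. 46. 46.] circ [351.  52.] 401
jar top ztop 96 top mid [447. 299.] ext [52. 53. 14.] circ [447. 299.] 452
jar scene ztop 95 top mid [446. 302.] ext [54. 52. 13.] circ [446. 301.] 505
egg top ztop 75 top mid [ 398. -292.] ext [49. 51. 13.] circ [ 398. -292.] 157
egg scene ztop 75 top mid [ 399. -291.] ext [54. 56. 13.] circ [ 398. -293.] 135
mug top ztop 101 top mid [430. -93.] ext [81. 79. 15.] circ [430. -94.] 226
mug scene ztop 100 top mid [429. -93.] ext [83. 81. 16.] circ [430. -92.] 254
top 22 38 5514 [605.  -9.  31.] rect [array([601.04, -15.46]), array([ 98.67, 399.13]), np.float64(4.02)]
top 52 66 863 [564. -20.  60.] rect [array([601.21, -16.42]), array([ 98.78, 398.74]), np.float64(4.02)]
top 82 100 873 [644.  44.  90.] rect [array([604.74, -15.51]), array([102.97, 401.57]), np.float64(4.24)]
top 135 170 258 [ 615. -188.  154.] rect [array([ 616.32, -189.56]), array([79.52, 11.2 ]), np.float64(3.8)]
scene 22 38 3935 [597.   1.  31.] rect [array([606.3 , -10.54]), array([101.56, 397.05]), np.float64(4.41)]
scene 52 66 864 [568.  10.  60.] rect [array([604.29, -12.88]), array([104.67, 401.48]), np.float64(4.22)]
scene 82 100 895 [642.  61.  90.] rect [array([609.4 , -12.49]), array([101.71, 401.48]), np.float64(5.44)]
scene 135 170 247 [ 616. -185.  150.] rect [array([ 615.16, -188.29]), array([76.35, 14.24]), np.float64(3.83)]
```

View pics/crop.png

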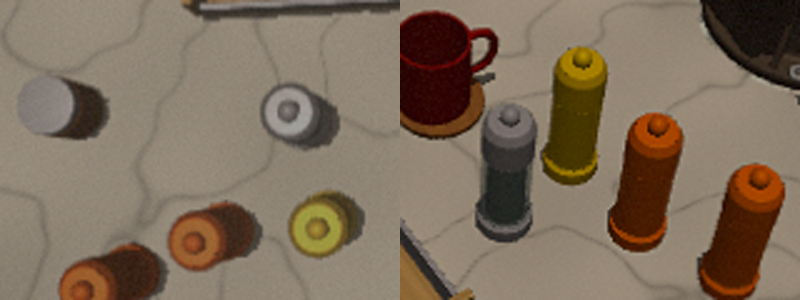

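Crop: the clear grinder with the steel top is the left-hand one in the scene crop and sits at about (290,115) in the top crop. The yellow and orange ones are decoys. World estimates: grinder (444,75), jar (447,300), egg cup (398,-292), shelf origin about (604,-9.5), yaw 4.1°. Now going above the grinder, with the fingers closing along shelf y.

Request:
move_arm([
  [[1.2,-4.4,0,3],[1.2,-4.4,0,3],[1.2,-4.4,0,3],[1.2,-4.4,0,3],[1.2,-4.4,0,3],[1.2,-4.4,0,3],[1.2,-4.4,0,3],[1.2,-4.4,0,3],[1.2,-4.4,0,3],[1.2,-4.4,0,3]],
], fingers=8.54)

```text
time: 1.1
tool_pos: [415.8, 164.8, 248.3]
ee_rot: [0.999, 0.036, 0.0, -0.0]
contact_force: [0.9, 0.3, -0.2]
width: 0.997
finger_force: 0.0
```

Request:
move_arm([
  [[1.4,-4.5,0,0],[1.4,-4.5,0,0],[0,0,0,0],[0,0,0,0]],
])

```text
time: 1.5
tool_pos: [443.9, 75.4, 248.1]
ee_rot: [0.999, 0.033, -0.0, 0.0]
contact_force: [0.4, -0.1, -0.1]
width: 1.001
finger_force: 0.0
```

```bash
python3 - <<'E'
from plant import env
s=env.state();print(s['time'],s['tool_pos'],s['ee_rot'],s['joint_pos'],s['contact_force'],s['width'])
E
```

```text
1.5 [443.89635933  75.36316178 248.08891669] [ 9.99447814e-01  3.32267705e-02 -2.19891797e-04  3.27809916e-05] [ 6.08064562e-01 -2.10432533e-02 -4.57177551e-01 -2.03055393e-04
 -1.13506679e+00  1.02928328e+00] [ 0.41281007 -0.09474088 -0.12537622] 1.0014857012889256
```

Request:
move_arm([
  [[0,0,-3,0],[0,0,-3,0],[0,0,-2.5,0],[0,0,-2,0],[0,0,-1.2,0],[0,0,-0.5,0],[0,0,0,0],[0,0,0,0]],
])

```text
time: 2.3
tool_pos: [444.2, 77.4, 126.8]
ee_rot: [0.999, 0.035, 0.0, -0.0]
contact_force: [-0.7, 0.5, 0.7]
width: 1.001
finger_force: 0.0
```

Request:
move_arm([
  [[0,0,0,0],[0,0,0,0],[0,0,0,0],[0,0,0,0],[0,0,0,0],[0,0,0,0],[0,0,0,0]],
], fingers=4.0)

```text
time: 3.0
tool_pos: [444.5, 76.5, 127.2]
ee_rot: [0.999, 0.035, 0.001, -0.0]
contact_force: [-0.3, -1.4, 6.0]
width: 0.567
finger_force: 61.4
```

Request:
move_arm([
  [[0,0,1,0],[0,0,2,0],[0,0,3,0],[0,0,3,0],[0,0,2,0],[0,0,1,0],[0.5,0.2,0,0],[1.5,0.6,0,0],[2.5,1.1,0,0],[2.5,1.1,0,0]],
])

```text
time: 4.0
tool_pos: [515.0, 107.1, 244.8]
ee_rot: [0.999, 0.035, -0.001, 0.0]
contact_force: [0.2, 0.4, -1.4]
width: 0.573
finger_force: 62.5
```

Request:
move_arm([
  [[2.5,1.1,0,0],[2.5,1.1,0,0],[1.8,0.8,0,0],[0.8,0.4,0,0],[0.3,0.1,0,0],[0,0,0,0],[0,0,0,0],[0,0,0,0]],
])

```text
time: 4.8
tool_pos: [592.4, 141.4, 246.6]
ee_rot: [0.999, 0.035, 0.0, -0.0]
contact_force: [0.4, 0.7, -2.6]
width: 0.57
finger_force: 62.5
```

```bash
python3 - <<'E'
from h import *
s=env.state();print(s['tool_pos'],s['contact_force'],s['width'])
f=grab('scene');g=grab('top')
a=cv2.resize(f['frame'][120:340,160:400],None,fx=1.6,fy=1.6);b=cv2.resize(g['frame'][90:310,170:410],None,fx=1.6,fy=1.6)
cv2.imwrite('pics/c1.png',np.hstack([a,b]))
for n,d in(('top',g),('scene',f)):
    P=cloud(dict(np.load(n+'0.npz'))).reshape(-1,3);P=P[np.isfinite(P[:,0])]
    c,s_=np.cos(np.radians(4.1)),np.sin(np.radians(4.1)); q=P[:,:2]-[604.2,-9.5]
    x=q[:,0]*c+q[:,1]*s_; y=-q[:,0]*s_+q[:,1]*c; z=P[:,2]
    m=(abs(x)<38)&(y>150)&(y<230)&(z>80)&(z<100); print(n,'endwall top y',np.percentile(y[m],[3,50,97]),m.sum())
    m=(abs(x)<75)&(x<0)&(abs(y)<150)&(z>52)&(z<66); print('rail x',np.percentile(x[m],[3,50,97]),m.sum())
    m=(x<75)&(x>20)&(abs(y)<150)&(z>85)&(z<100); print('back x',np.percentile(x[m],[3,50,97]),m.sum())
    Q=cloud(d).reshape(-1,3);Q=Q[(abs(Q[:,0]-593)<35)&(abs(Q[:,1]-141)<35)&(Q[:,2]<190)&(Q[:,2]>105)]
    if len(Q):print('held',len(Q),Q.min(0).round(),Q.max(0).round())
E
```

```text
[592.35476034 141.36855211 246.61716179] [ 0.41482977  0.70532342 -2.57244177] 0.5697539354135597
top endwall top y [184.1143414  188.28064534 194.37384309] 170
rail x [-52.40811576 -48.95106434 -44.6244223 ] 393
back x [43.9319345  46.47946124 50.0983001 ] 419
held 281 [562. 111. 120.] [612. 164. 190.]
scene endwall top y [185.33111449 192.94046036 196.38717953] 217
rail x [-51.42607608 -47.09086126 -44.68392826] 359
back x [44.74188098 48.27892984 50.97226691] 333
held 484 [564. 122. 120.] [618. 169. 190.]
```

View pics/c1.png

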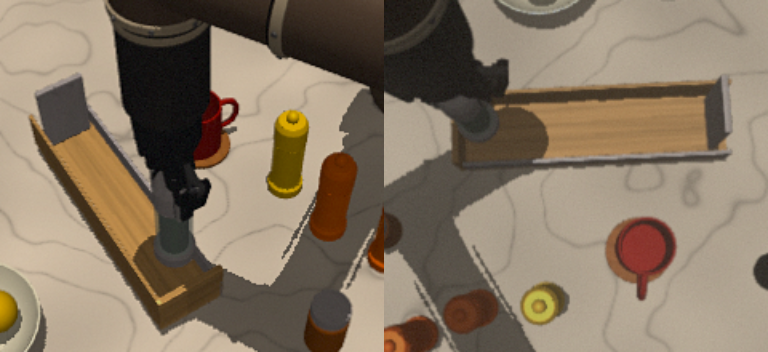

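The picture shows the grinder held upright over the end-wall end of the shelf (left crop about (172,240), right crop about (470,118)). The shelf frame checks out to about 1 mm. Lowering.

Request:
move_arm([
  [[0,0,-1.5,0],[0,0,-2.5,0],[0,0,-2,0],[0,0,-1.2,0],[0,0,-0.8,0],[0,0,-0.4,0],[0,0,-0.2,0],[0,0,0,0],[0,0,0,0]],
])

```text
time: 5.8
tool_pos: [593.3, 141.8, 161.0]
ee_rot: [0.999, 0.035, 0.001, -0.0]
contact_force: [-0.5, -0.2, -2.8]
width: 0.565
finger_force: 62.5
```

Request:
move_arm([
  [[0,0,-0.1,0],[0,0,-0.1,0],[0,0,0,0],[0,0,0,0]],
])

```text
time: 6.2
tool_pos: [592.9, 141.7, 158.3]
ee_rot: [0.999, 0.035, 0.0, -0.0]
contact_force: [0.1, 0.6, -2.2]
width: 0.57
finger_force: 62.5
```

Request:
move_arm([
  [[0,0,-0.1,0],[0,0,0,0],[0,0,0,0]],
])

```text
time: 6.5
tool_pos: [593.0, 141.7, 157.4]
ee_rot: [0.999, 0.035, 0.0, -0.0]
contact_force: [0.3, -0.5, -1.4]
width: 0.568
finger_force: 62.5
```

Request:
move_arm([
  [[0,0,-0.1,0],[0,0,0,0],[0,0,0,0]],
])

```text
time: 6.8
tool_pos: [593.4, 141.7, 157.3]
ee_rot: [0.999, 0.035, 0.001, -0.0]
contact_force: [-0.5, -0.9, 5.4]
width: 0.569
finger_force: 63.1
```

Request:
move_arm([
  [[0,0,0,0],[0,0,0,0],[0,0,0,0],[0,0,0,0],[0,0,1,0],[0,0,2,0],[0,0,3,0],[0,0,3,0],[0,0,1,0],[0,0,0,0]],
], fingers=8.0)

```text
time: 7.8
tool_pos: [593.7, 142.0, 258.8]
ee_rot: [0.999, 0.035, 0.002, -0.001]
contact_force: [-0.8, -0.0, -1.0]
width: 0.94
finger_force: 0.0
```

Request:
move_arm([
  [[-2,2.1,0,0],[-2,2.1,0,0],[-2,2.1,0,0],[-2,2.1,0,0],[-2,2.1,0,0],[-2,2.1,0,0],[-1.5,1.8,0,0],[-1.1,1.4,0,0],[0,0,0,0],[0,0,0,0]],
], fingers=8.54)

```text
time: 8.8
tool_pos: [446.5, 299.5, 255.4]
ee_rot: [0.999, 0.035, -0.001, 0.001]
contact_force: [-0.0, 0.3, -0.9]
width: 1.0
finger_force: 0.0
```

```bash
cat > c.py <<'E'
from h import *
import sys
def shelf(P):
    c,s=np.cos(np.radians(4.1)),np.sin(np.radians(4.1)); q=P[:,:2]-[604.2,-9.5]
    return np.c_[q[:,0]*c+q[:,1]*s,-q[:,0]*s+q[:,1]*c,P[:,2]]
st=env.state();print(st['time'],st['tool_pos'])
im=[]
for n in('top','scene'):
    f=grab(n); im.append(f['frame']); P=cloud(f).reshape(-1,3); P=P[np.isfinite(P[:,0])]; S=shelf(P)
    S=S[(abs(S[:,0])<42)&(S[:,1]<182)&(S[:,1]>-200)&(S[:,2]>80)&(S[:,2]<215)]
    for a,b in((160,205),(105,128),(92,106)):
        Q=S[(S[:,2]>a)&(S[:,2]<b)&(S[:,1]>-168)]
        if len(Q)>20: print(n,a,b,len(Q),Q.min(0).round(),Q.max(0).round(),'circ',np.round(cv2.minEnclosingCircle(Q[:,:2].astype(np.float32))[0]))
    B=S[(S[:,2]>135)&(S[:,2]<165)&(S[:,1]<90)]
    if len(B)>20: print(n,'bookend y',np.percentile(B[:,1],[5,50,95]).round(1))
    for k,p in {'jar':(447,300),'egg':(398,-292),'mug':(430,-93)}.items():
        m=(np.hypot(*(P[:,:2]-p).T)<60)&(P[:,2]>40)&(P[:,2]<105); Q=P[m]
        if len(Q)>20: Q=Q[Q[:,2]>np.percentile(Q[:,2],98)-12]; print(n,k,np.round(cv2.minEnclosingCircle(Q[:,:2].astype(np.float32))[0]),np.percentile(Q[:,2],98).round())
if len(sys.argv)>1: cv2.imwrite('pics/'+sys.argv[1],np.hstack([cv2.resize(im[1][120:340,160:400],None,fx=1.6,fy=1.6),cv2.resize(im[0][90:310,170:410],None,fx=1.6,fy=1.6)]))
E
python3 c.py
```

```text
8.8 [446.46113975 299.46423936 255.40555502]
top 160 205 496 [-27. 124. 161.] [ 20. 173. 202.] circ [ -3. 149.]
top 105 128 54 [-27. 125. 105.] [  2. 161. 128.] circ [-10. 143.]
top 92 106 34 [-26. 125.  92.] [  2. 166. 106.] circ [ -8. 146.]
top bookend y [-184.9 -178.5 -175.5]
top jar [447. 299.] 96.0
top egg [ 399. -293.] 75.0
top mug [429. -94.] 102.0
scene 160 205 494 [-25. 129. 160.] [ 23. 176. 202.] circ [ -1. 152.]
scene 105 128 126 [-19. 141. 105.] [ 23. 176. 128.] circ [  1. 155.]
scene 92 106 75 [-19. 144.  92.] [ 22. 176. 106.] circ [  1. 155.]
scene bookend y [-182.1 -176.  -173. ]
scene jar [446. 301.] 96.0
scene egg [ 399. -291.] 76.0
scene mug [425. -90.] 102.0
```

The grinder stands upright at shelf (-2,151). Picking the jar.

Request:
move_arm([
  [[0,0,-3,0],[0,0,-4,0],[0,0,-4,0],[0,0,-3,0],[0,0,-2,0],[0,0,-1.5,0],[0,0,-0.6,0],[0,0,-0.2,0],[0,0,0,0],[0,0,0,0]],
])

```text
time: 9.9
tool_pos: [447.4, 300.0, 74.1]
ee_rot: [0.999, 0.035, 0.0, -0.001]
contact_force: [-0.4, -0.2, -0.0]
width: 0.997
finger_force: 0.0
```

Request:
move_arm([
  [[0,0,0,0],[0,0,0,0],[0,0,0,0],[0,0,0,0],[0,0,0,0],[0,0,0,0],[0,0,0,0]],
], fingers=4.5)

```text
time: 10.6
tool_pos: [447.2, 299.7, 74.4]
ee_rot: [0.999, 0.035, 0.0, -0.0]
contact_force: [-1.7, -2.3, 8.8]
width: 0.623
finger_force: 62.1
```

Request:
move_arm([
  [[0,0,1,0],[0,0,2,0],[0,0,3,0],[0,0,3,0],[0,-0.5,1.5,0],[0,-1.4,0.5,0],[0,-2.5,0,0],[0,-3,0,0],[0,-3,0,0],[0,-3,0,0]],
])

```text
time: 11.6
tool_pos: [445.7, 163.4, 182.4]
ee_rot: [0.999, 0.035, -0.001, 0.0]
contact_force: [0.9, -0.4, -2.1]
width: 0.625
finger_force: 63.8
```

Request:
move_arm([
  [[0,-3,0,0],[0,-3,0,0],[0,-2.5,0,0],[0.5,-1.6,0,0],[1.5,-0.9,0,0],[2.5,0,0,0],[3,0,0,0],[3,0,0,0],[2.5,0,0,0],[1.5,0,0,0]],
])

```text
time: 12.6
tool_pos: [592.5, 54.7, 181.8]
ee_rot: [0.999, 0.034, -0.001, 0.0]
contact_force: [-0.0, 0.1, -2.8]
width: 0.621
finger_force: 63.8
```

Request:
move_arm([
  [[0.7,0,0,0],[0,0,0,0],[0,0,-1,0],[0,0,-2,0],[0,0,-2,0],[0,0,-1.5,0],[0,0,-1,0],[0,0,-0.5,0],[0,0,0,0],[0,0,0,0]],
])

```text
time: 13.6
tool_pos: [598.6, 55.5, 104.6]
ee_rot: [0.999, 0.035, 0.0, 0.0]
contact_force: [-2.0, -0.6, 5.6]
width: 0.622
finger_force: 64.6
```

Request:
move_arm([
  [[0,0,0,0],[0,0,0,0],[0,0,0,0],[0,0,0,0],[0,0,1,0],[0,0,2,0],[0,0,3,0],[0,0,4,0],[0,0,3,0],[0,0,2,0]],
], fingers=6.8)

```text
time: 14.6
tool_pos: [599.7, 55.8, 257.0]
ee_rot: [0.999, 0.035, 0.002, -0.0]
contact_force: [-0.4, 0.4, 0.1]
width: 0.795
finger_force: 0.0
```

Request:
move_arm([
  [[-2,-3.5,0,0],[-2,-3.5,0,0],[-2,-3.5,0,0],[-2,-3.5,0,0],[-2,-3.5,0,0],[-2,-3.5,0,0],[-2,-3.5,0,0],[-2,-3.5,0,0],[-2,-3.5,0,0],[-2,-3.3,0,0]],
], fingers=8.54)

```text
time: 15.6
tool_pos: [398.0, -293.7, 254.3]
ee_rot: [0.999, 0.035, 0.001, 0.0]
contact_force: [0.4, -0.9, -0.0]
width: 1.0
finger_force: 0.0
```

Request:
move_arm([
  [[0,0,0,0],[0,0,0,0]],
])

```text
time: 15.8
tool_pos: [398.5, -293.0, 254.0]
ee_rot: [0.999, 0.034, 0.0, 0.0]
contact_force: [0.1, 1.1, -1.2]
width: 1.001
finger_force: 0.0
```

```bash
python3 c.py c2.png
```

```text
15.8 [ 398.48392992 -293.03467329  253.95364046]
top 160 205 498 [-27. 124. 161.] [ 21. 172. 204.] circ [ -3. 149.]
top 105 128 552 [-29.  38. 105.] [ 23. 161. 128.] circ [-11.  99.]
top 92 106 80 [-30.  38.  93.] [  5. 166. 106.] circ [ -7. 102.]
top bookend y [-185.8 -179.8 -176. ]
top mug [419. -78.] 101.0
scene 160 205 499 [-24. 128. 160.] [ 23. 176. 203.] circ [ -0. 152.]
scene 105 128 581 [-28.  39. 105.] [ 26. 174. 128.] circ [ -1. 107.]
scene 92 106 153 [-18.  59.  92.] [ 26. 175. 106.] circ [  8. 116.]
scene bookend y [-183.2 -176.4 -172.9]
scene egg [ 398. -291.] 76.0
scene mug [427. -91.] 102.0
```

View pics/c2.png

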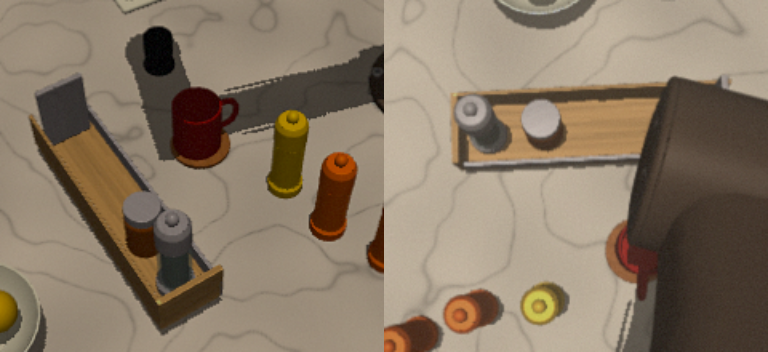

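The picture shows the grinder (right crop (478,120)) and the jar (541,122) both upright on the shelf, and the mug unmoved. Picking the egg cup.

Request:
move_arm([
  [[0,0.1,-3,0],[0,0,-4,0],[0,0,-4,0],[0,0,-4,0],[0,0,-2.3,0],[0,0,-1.5,0],[0,0,-0.7,0],[0,0,-0.3,0],[0,0,0,0],[0,0,0,0]],
])

```text
time: 16.9
tool_pos: [399.7, -291.3, 56.2]
ee_rot: [0.999, 0.035, 0.001, 0.0]
contact_force: [-0.0, 0.0, 0.2]
width: 0.996
finger_force: 0.0
```

Request:
move_arm([
  [[0,0,0,0],[0,0,0,0],[0,0,0,0],[0,0,0,0],[0,0,0,0],[0,0,0,0],[0,0,0,0]],
], fingers=4.4)

```text
time: 17.6
tool_pos: [399.5, -291.7, 56.3]
ee_rot: [0.999, 0.035, 0.001, 0.0]
contact_force: [-0.7, -0.5, 8.7]
width: 0.579
finger_force: 60.6
```

Request:
move_arm([
  [[0,0,1,0],[0,0,2,0],[0,0,3,0],[0,0,3,0],[0,0,3,0],[0.4,0.5,1,0],[1.2,1.5,0,0],[2,2.5,0,0],[2.4,3,0,0],[2.4,3,0,0]],
])

```text
time: 18.6
tool_pos: [483.1, -185.1, 185.2]
ee_rot: [0.999, 0.034, -0.0, -0.0]
contact_force: [0.8, -0.8, -1.1]
width: 0.579
finger_force: 62.3
```

Request:
move_arm([
  [[2.4,3,0,0],[2.4,3,0,0],[2.4,3,0,0],[2.4,3,0,0],[1.7,2,0,0],[0.9,1.2,0,0],[0,0,0,0],[0,0,0,0]],
])

```text
time: 19.4
tool_pos: [604.2, -34.5, 184.8]
ee_rot: [0.999, 0.035, -0.001, 0.0]
contact_force: [-0.3, -0.6, -1.4]
width: 0.579
finger_force: 62.3
```

Request:
move_arm([
  [[0,0,-1.5,0],[0,0,-2.5,0],[0,0,-2.5,0],[0,0,-1.5,0],[0,0,-1,0],[0,0,-0.5,0],[0,0,-0.2,0],[0,0,-0.1,0],[0,0,0,0],[0,0,0,0]],
])

```text
time: 20.4
tool_pos: [605.3, -34.2, 87.9]
ee_rot: [0.999, 0.035, 0.001, -0.0]
contact_force: [-0.3, 0.5, -2.0]
width: 0.579
finger_force: 62.3
```

Request:
move_arm([
  [[0,0,-0.1,0],[0,0,0,0],[0,0,-0.1,0],[0,0,0,0],[0,0,0,0]],
])

```text
time: 20.9
tool_pos: [605.4, -34.3, 86.4]
ee_rot: [0.999, 0.035, 0.001, 0.0]
contact_force: [-2.3, 0.9, 6.5]
width: 0.579
finger_force: 62.6
```

Request:
move_arm([
  [[0,0,0,0],[0,0,0,0],[0,0,0,0],[0,0,0,0],[0,0,1,0],[0,0,2,0],[0,0,3,0],[0,0,4,0],[0,0,3,0],[0,0,2,0]],
], fingers=6.8)

```text
time: 21.9
tool_pos: [605.6, -34.3, 238.9]
ee_rot: [0.999, 0.035, 0.002, -0.0]
contact_force: [1.3, 0.6, -0.8]
width: 0.795
finger_force: 0.0
```

Request:
move_arm([
  [[0.1,-1.5,0,0],[0.2,-2.5,0,0],[0.2,-3,0,0],[0.2,-3,0,0],[0.2,-3,0,0],[0.2,-3,0,0],[0.2,-2,0,0],[0.1,-1.5,0,0],[0,0,0,0],[0,0,0,0]],
], fingers=0)

```text
time: 22.9
tool_pos: [618.6, -229.4, 235.0]
ee_rot: [0.999, 0.035, -0.0, -0.0]
contact_force: [-0.7, 0.6, 0.3]
width: -0.003
finger_force: 0.0
```

```bash
python3 c.py c3.png
```

```text
22.9 [ 618.63368915 -229.40661398  234.95634964]
top 160 205 500 [-27. 124. 160.] [ 20. 173. 202.] circ [ -3. 149.]
top 105 128 83 [-26.  69. 105.] [ 23. 161. 128.] circ [  0. 115.]
top 92 106 36 [-26. 125.  92.] [  1. 166. 106.] circ [ -9. 146.]
scene 160 205 501 [-26. 130. 160.] [ 23. 176. 203.] circ [ -1. 152.]
scene 105 128 588 [-28. -39. 105.] [ 25. 175. 128.] circ [ 7. 68.]
scene 92 106 338 [-27. -50.  92.] [ 26. 175. 106.] circ [ 1. 62.]
scene bookend y [-183.2 -176.2 -173.2]
scene mug [425. -89.] 101.0
```

View pics/c3.png

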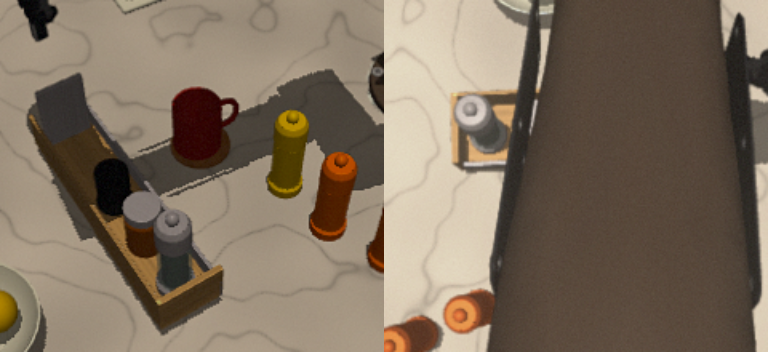

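Left crop: grinder (172,250), jar (142,222) and egg cup (112,187) all stand upright in the shelf; the gripper (40,15) is outside the bookend. Lowering and pushing.

Request:
move_arm([
  [[0,0,-2,0],[0,0,-3,0],[0,0,-3,0],[0,0,-2.5,0],[0,0,-1.5,0],[0,0,-0.5,0],[0,0,0,0],[0,0.5,0,0],[-0.1,1,0,0],[-0.1,1,0,0]],
])

```text
time: 24.0
tool_pos: [617.8, -203.8, 111.6]
ee_rot: [0.999, 0.035, 0.001, 0.0]
contact_force: [0.9, -2.1, 1.7]
width: 0.004
finger_force: 0.0
```

Request:
move_arm([
  [[-0.1,1.2,0,0],[-0.1,1.2,0,0],[-0.1,1.2,0,0],[-0.1,1.2,0,0],[-0.1,1.2,0,0],[-0.1,1.2,0,0],[-0.1,1.2,0,0],[-0.1,1.2,0,0],[0,0.8,0,0],[0,0.4,0,0]],
])

```text
time: 25.0
tool_pos: [608.2, -95.6, 110.0]
ee_rot: [0.999, 0.035, -0.001, 0.0]
contact_force: [-1.5, -3.5, 4.2]
width: -0.001
finger_force: 0.0
```

```bash
python3 c.py
```

```text
25.0 [608.15812322 -95.57715391 110.03332319]
top 160 205 219 [ -19. -146.  162.] [ 11. -25. 205.] circ [ -2. -86.]
top 105 128 412 [-41. -93. 105.] [ 23.  86. 128.] circ [-10.  -4.]
top 92 106 210 [-40. -92.  92.] [ 22.  88. 106.] circ [-15.  -2.]
top bookend y [-65.8 -41.6 -34.8]
top mug [425. -94.] 102.0
scene 160 205 784 [ -25. -100.  160.] [ 24. 176. 205.] circ [ 6. 38.]
scene 105 128 815 [-39. -92. 105.] [ 39. 175. 128.] circ [ 3. 41.]
scene 92 106 432 [-40. -92.  92.] [ 39. 175. 106.] circ [ 1. 41.]
scene bookend y [-89.9 -35.3 -31.5]
scene mug [422. -88.] 102.0
```

```bash
python3 - <<'E'
from h import *
f=grab('scene');cv2.imwrite('pics/c4.png',cv2.resize(f['frame'][100:320,160:360],None,fx=2.7,fy=2.7,interpolation=2))
E
```

```text
(no output)
```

View pics/c4.png

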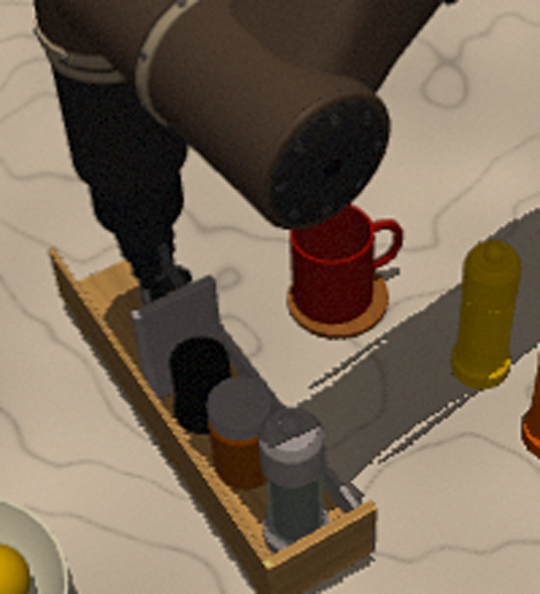

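The crop shows the bookend (175,335) pushed up to the egg cup, with egg cup, jar and grinder upright in line. About 45 mm to go, slowly.

Request:
move_arm([
  [[0,0.4,0,0],[-0.1,0.4,0,0],[0,0.4,0,0],[0,0.4,0,0],[-0.1,0.4,0,0],[0,0.4,0,0],[0,0.4,0,0],[-0.1,0.3,0,0],[0,0.2,0,0],[0,0,0,0]],
])

```text
time: 26.15
tool_pos: [606.1, -62.9, 110.5]
ee_rot: [0.999, 0.035, 0.0, -0.0]
contact_force: [0.1, -3.0, 3.7]
width: 0.002
finger_force: 0.0
```

```bash
cat > d.py <<'E'
from h import *
from c import shelf
E
cat > d.py <<'E'
from h import *
st=env.state();print(st['time'],st['tool_pos'],st['contact_force'])
f=grab('scene');P=cloud(f).reshape(-1,3);P=P[np.isfinite(P[:,0])]
c,s=np.cos(np.radians(4.1)),np.sin(np.radians(4.1)); q=P[:,:2]-[604.2,-9.5]
S=np.c_[q[:,0]*c+q[:,1]*s,-q[:,0]*s+q[:,1]*c,P[:,2]]
B=S[(abs(S[:,0])<42)&(abs(S[:,0])>26)&(S[:,2]>125)&(S[:,2]<165)&(S[:,1]<120)&(S[:,1]>-150)];print('bookend',np.percentile(B[:,1],[50,80,95]).round(1))
for n,a,b,y0,y1 in(('jar',112,130,30,125),('egg',95,108,-30,80),('grinder',165,205,110,184)):
    Q=S[(abs(S[:,0])<45)&(S[:,2]>a)&(S[:,2]<b)&(S[:,1]>y0)&(S[:,1]<y1)]
    if len(Q)>9: print(n,len(Q),Q.min(0).round(),Q.max(0).round())
E
python3 d.py
```

```text
26.15 [606.10460119 -62.88933225 110.52983769] [ 0.06405197 -2.97552386  3.65590954]
bookend [-2.  -0.6  0.5]
jar 347 [-27.  58. 112.] [ 26. 111. 128.]
egg 228 [-38.  -8.  95.] [ 39.  80. 108.]
grinder 471 [-25. 127. 165.] [ 23. 175. 202.]
```

Request:
move_arm([
  [[0,0.2,0,0],[0,0.2,0,0],[0,0.2,0,0],[-0.1,0.2,0,0],[0,0.2,0,0],[0,0.1,0,0],[0,0.1,0,0],[0,0,0,0]],
])

```text
time: 27.0
tool_pos: [605.1, -51.5, 110.5]
ee_rot: [0.999, 0.035, 0.0, 0.0]
contact_force: [0.8, -6.0, 4.5]
width: 0.003
finger_force: 0.0
```

Request:
move_arm([
  [[0,0.1,0,0],[0,0.1,0,0],[0,0.1,0,0],[0,0,0,0]],
])

```text
time: 27.4
tool_pos: [604.9, -48.5, 110.5]
ee_rot: [0.999, 0.035, 0.0, 0.0]
contact_force: [-0.4, -5.8, 5.1]
width: -0.003
finger_force: 0.0
```

```bash
python3 d.py
```

```text
27.4 [604.93578654 -48.54920179 110.52624802] [-0.36292892 -5.83085469  5.11241422]
bookend [12.2 13.6 14.7]
jar 297 [-27.  72. 112.] [ 27. 122. 126.]
egg 234 [-38.   5.  95.] [ 39.  64. 108.]
grinder 471 [-24. 133. 165.] [ 23. 180. 202.]
```

Request:
move_arm([
  [[0,0.1,0,0],[0,0,0,0],[0,0,0,0]],
])

```text
time: 27.75
tool_pos: [604.9, -47.6, 110.5]
ee_rot: [0.999, 0.035, -0.0, 0.0]
contact_force: [-0.1, -6.4, 5.2]
width: -0.001
finger_force: 0.0
```

Request:
move_arm([
  [[0,0.1,0,0],[0,0,0,0],[0,0,0,0]],
])

```text
time: 28.05
tool_pos: [604.8, -46.6, 110.5]
ee_rot: [0.999, 0.035, -0.0, 0.0]
contact_force: [0.2, -5.5, 5.5]
width: -0.001
finger_force: 0.0
```

Request:
move_arm([
  [[0,0.1,0,0],[0,0,0,0],[0,0,0,0]],
])

```text
time: 28.35
tool_pos: [604.7, -45.7, 110.5]
ee_rot: [0.999, 0.035, -0.0, 0.0]
contact_force: [-0.6, -6.1, 5.8]
width: -0.001
finger_force: 0.0
```

Request:
move_arm([
  [[0,0.1,0,0],[0,0,0,0],[0,0,0,0]],
])

```text
time: 28.65
tool_pos: [604.7, -45.1, 110.5]
ee_rot: [0.999, 0.035, -0.0, 0.0]
contact_force: [-0.7, -8.7, 4.7]
width: -0.002
finger_force: 0.0
```

```bash
python3 d.py
```

```text
28.65 [604.70308666 -45.10953655 110.52629608] [-0.65883449 -8.65134395  4.66004574]
bookend [15.5 16.9 18. ]
jar 292 [-26.  76. 112.] [ 26. 125. 127.]
egg 231 [-38.  10.  95.] [ 39.  67. 108.]
grinder 479 [-26. 136. 165.] [ 23. 183. 202.]
```

Request:
move_arm([
  [[0,0.1,0,0],[0,0,0,0],[0,0,0,0]],
])

```text
time: 29.0
tool_pos: [604.6, -44.7, 110.6]
ee_rot: [0.999, 0.035, -0.0, 0.001]
contact_force: [-0.3, -12.1, 5.2]
width: -0.001
finger_force: 0.0
```

Force climbs while the motion stalls, so the row is snug. Backing off and checking.

Request:
move_arm([
  [[0,-0.2,0,0],[0,-0.5,0,0],[0,-1,0,0],[0.1,-2,0,0],[0.1,-2,0,0],[0.1,-2,0,0],[0,0,2,0],[0,0,3,0],[0,0,3,0],[0,0,3,0]],
])

```text
time: 30.0
tool_pos: [607.5, -120.6, 220.8]
ee_rot: [0.999, 0.035, -0.001, -0.0]
contact_force: [-0.3, -0.1, 0.5]
width: -0.001
finger_force: 0.0
```

Request:
move_arm([
  [[-1,-2,1,0],[-2,-4,0,0],[-2,-4,0,0],[-2,-4,0,0],[-2,-4,0,0],[-2,-4,0,0],[-1,-2,0,0],[0,0,0,0],[0,0,0,0]],
])

```text
time: 30.9
tool_pos: [487.4, -360.7, 229.8]
ee_rot: [0.999, 0.034, -0.0, -0.0]
contact_force: [0.3, 0.6, 0.7]
width: 0.003
finger_force: 0.0
```

```bash
python3 d.py; python3 c.py c5.png | grep mug
```

```text
30.9 [ 487.36490496 -360.74562741  229.75085504] [0.25509567 0.58297747 0.71780032]
bookend [15.5 16.7 18.1]
jar 294 [-26.  75. 112.] [ 26. 125. 127.]
egg 233 [-39.  11.  95.] [ 39.  68. 108.]
grinder 474 [-26. 138. 165.] [ 24. 183. 203.]
top mug [428. -94.] 102.0
scene mug [422. -89.] 101.0
```

View pics/c5.png

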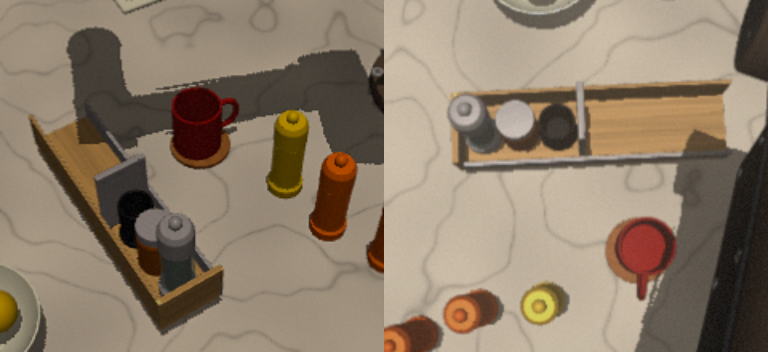

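The picture shows the grinder (right crop (470,115)), jar (515,122) and egg cup (557,125) upright and in order, with the bookend (580,122) against them. The mug (640,248) is unmoved and the robot is clear. Handing in.

```bash
python3 -c "
from plant import env
print(env.close_job())"
```

```text
the job is handed in; nothing more can be done
None
```

I handed the job in after about 31 s: grinder, jar and egg cup stand upright in order on the shelf with the bookend snug against them, and the mug was left where it was. No verdict was returned.

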